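# Make up a swab kit and a syringe kit on two steel trays

## Task

Make up the two kits. On the tray with two compartments stand the swab tin in the square compartment and the tall white-capped sample tube in the narrow one; on the tray that already holds a glass dish, lay the syringe lengthwise in the long compartment and stand the larger of the two crimp-capped vials in the empty small compartment. Each must rest upright (the syringe lying) flat on the floor of its compartment, wholly inside it, and the smaller vial stays where it is.

Things in the scene. Friction and masses are not known exactly. Their poses are not given: they have to be found in the camera images.
- swab_tray: Fixed dark tray of the swab kit, 96 (x) x 151 (y) mm; walls and rib 3 mm thick, 9 high; floor 3. Origin: centre of underside, z up. Two compartments: square, 90 x 90, centre x 0, y +27.5 (swab tin); narrow, 90 (x) x 52 (y), centre x 0, y -46.5 (sample tube).
- syringe_tray: Fixed dark tray of the syringe kit, 141 (x) x 155 (y) mm; walls, ribs 3 mm thick, 9 high; floor 3. Origin: centre of underside, z up. Compartments: long, 66 (x) x 149 (y), centre x -34.5, y 0 (syringe, lengthwise along y); small, 66 x 66, centre x +34.5, y -41.5 (large vial); one of 66 x 80, centre x +34.5, y +34.5, holding a fixed clear glass dish, 62 mm wide, 12 high.
- swab_tin: Loose low round off-white tin with a blue square on its lid (the lid is fixed), 59 mm diameter, 30 mm high, 80 g. Origin: centre of the underside, z up.
- sample_tube: Loose upright white sample tube with a white screw cap, 85 mm high; body 23 mm diameter, cap (the top 16 mm) 26 mm, 20 g. Origin: centre of the underside, z up.
- large_vial: The larger of two crimp-capped clear glass vials: 41 mm diameter, 75 mm high with a narrower neck and white cap above about 50 mm, 55 g, loose. Origin: centre of the underside, z up.
- syringe: Loose capped syringe lying on the bench, 112 mm long along its y (plunger end +y, orange needle cap -y). Barrel 15 mm diameter from y -25 to +34, axis 9 mm above the underside; flange 22 wide, 16 high at y +35 keeps it from rolling; plunger fixed; 20 g. Origin: on the underside, midway along its length. May be laid either way round.
- small_vial: The smaller crimp-capped vial, 25 mm diameter, 58 mm high, loose; not part of the kits, to be left where it stands. Origin: centre of the underside.
Things that resemble listed ones, but are neither listed nor needed, are in the scene too. Leave any pink look-alike of the large_vial alone.

How it is judged (in metres and radians):
At the end, for the whole second after the job is handed in: Tin, tube, large vial and syringe each at rest in its own compartment, wholly inside and on its floor (within 2.5 mm); tin, tube and vial upright, syringe level (4.5 degrees); syringe at most 18 mm off centre lengthwise, 25 mm across if within 6 degrees of the tray's y (21 if 11, 13 if 19) (x of swab_tin in the frame of swab_tray between -0.0175 and 0.0175 m and y of swab_tin in the frame of swab_tray between 0.01 and 0.045 m and z of each of swab_tin, sample_tube in the frame of swab_tray below 0.0055 m and angle between each of swab_tin, sample_tube, large_vial's own z axis and vertical below 0.075 rad and linear speed of each of swab_tin, sample_tube, large_vial, syringe below 0.02 m/s and x of sample_tube in the frame of swab_tray between -0.035 and 0.035 m and y of sample_tube in the frame of swab_tray between -0.0625 and -0.0305 m and x of large_vial in the frame of syringe_tray between 0.0195 and 0.0495 m and y of large_vial in the frame of syringe_tray between -0.0565 and -0.0265 m and z of large_vial in the frame of syringe_tray below 0.0055 m and y of syringe in the frame of syringe_tray between -0.018 and 0.018 m and z of syringe in the frame of syringe_tray below 0.018 m and angle between syringe's own y axis and vertical between 1.49 and 1.65 rad and ((x of syringe in the frame of syringe_tray between -0.0595 and -0.0095 m and angle between the y axis of syringe and the y axis of syringe_tray, either way round below 0.1 rad) or (x of syringe in the frame of syringe_tray between -0.0555 and -0.0135 m and angle between the y axis of syringe and the y axis of syringe_tray, either way round below 0.2 rad) or (x of syringe in the frame of syringe_tray between -0.0475 and -0.0215 m and angle between the y axis of syringe and the y axis of syringe_tray, either way round below 0.33 rad))); the robot touches nothing.
It fails at once if the smaller vial is displaced by more than 20 mm or tipped (distance of small_vial from where it was at the start of the episode above 0.02 m or angle between small_vial's own z axis and vertical above 0.35 rad).
It also fails if it takes over 99 s, if anything falls off the work surface, if the arm or the gripper's body presses on something with over 40 N, if the wrist force passes 120 N, or if a joint passes its speed limit or range.

## Robot

A 6-joint arm with a two-finger parallel gripper is mounted at the origin on a cart in front of the work surface, level with it; the furniture and walls round the work are solid. World frame = base frame: x ahead of the robot, y to its left, z up, the work surface at z = 0. Lengths are in mm, angles in rad, forces in N, time in s.
With the tool pointing down it reaches from about 325 to 875 mm from the base axis. Payload 4.4 kg.
Tool frame: the origin (TCP) lies on the centre line of the jaws, within the pads' length; the fingertips stand ahead of it and the grasp point (between the pads) lies 6 mm ahead of it (ctrl.tcp_to_tips is the z of the fingertips in the tool frame, in mm); z points along the fingers, y is the direction in which the jaws open and shut (so a half turn about z gives the same grasp; the last joint's range is limited). The gripper opens to 85 mm and grips with 20 to 120 N. Pads are 22 mm wide; open, the fingers measure 114 mm over their backs; the gripper's body (76 mm by 85 mm) begins 54 mm behind the grasp point. The pads swing forward as they close: fully open they stand 13 mm farther back than shut.
Start: joints at [-1.337, 0.207, 1.542, -0, 1.393, -0.15], TCP at [215.828, -532.959, 256.282] pointing down, gripper open.
Joint ranges: [-2.73, 2.73], [-0.86, 2.22], [0.23, 2.46], [-1.11, 4.25], [0.08, 2.63], [-2.82, 2.82]. Speed limits (rad/s): [2.79, 2.79, 3.14, 3.14, 3.14, 3.14].

## Interface

Orientations are given as a 3x3 rotation matrix whose columns are the frame's x, y, z axes.
In Python, from plant import ctrl, sensors, optics gives the robot as it stands. Calls block until the motion is done:
- ctrl.move_ptp(position, orientation): joint-space move of the TCP to a pose.
- ctrl.move_l(position, rot=None, vel=150, threshold=None): straight line of the TCP; rot=None keeps the orientation; vel is the mean speed in mm/s. With threshold (N) it stops when the force on the tool has changed by that much, and returns True; else False.
- ctrl.set_joints(angles): joint-space move.
- ctrl.gripper_to(opening, force=None): finger opening in mm; force is the grip in N (None keeps the last); returns when the fingers have stopped.
- ctrl.hold(seconds).
- ctrl.solve_ik(position, orientation): joint angles nearest the present ones, or None.
- sensors.read_state(): the state.
- optics.grab_frame(name): name is "scene" or "top"; returns (picture, depth): 420x560x3 uint8, red, green, blue; 420x560 float32, mm along the optical axis (not along the pixel's ray), 0 where there is no reading.
- optics.camera_params(name): a dict with "mtx" (3x3 intrinsics, pixels), "R" (3x3) and "t" (3): a world point X has camera coordinates R X + t. Camera axes: x right, y down, z forward; pixel columns grow to the right and rows downward; lengths in mm; the calibration is good to about 2 mm. A picture is of the moment at which its call begins. camera_params takes no time and is no camera call.
A pose or a line that the arm cannot do raises ctrl.MotionError and nothing moves.
- ctrl.finish_job(): hands the job in, once; it reports no verdict.
The state is a dict: "t": time; "q": joint angles; "qvel": joint speeds; "tau": joint torques, N m; "eef_pos": TCP position; "eef_rot": TCP orientation; "force": force on the tool from outside, world axes, zero at the start; "wrist_torque": the same for the moment, N m; "grip_width": finger opening in mm.
Only numpy, scipy, OpenCV 4.12 (cv2) and the standard library are available. Lean on these libraries where they do the work, as an engineer would, in place of code of your own. Each camera call takes 0.05 s, during which the arm holds its last target.

## Working session

There is one attempt and no reset: what is moved stays moved. The work goes in short steps, each a Python script; the robot and the scene stay as the last script left them, time stands still between calls to the robot, and variables do not carry over. Pictures are saved under pics/ and viewed, and the job is handed in when it is done.

```bash
ls; mkdir -p pics; python3 - <<'E'
from plant import ctrl,sensors,optics
import cv2,numpy as np
for n in("scene","top"):
    p,d=optics.grab_frame(n); cv2.imwrite(f"pics/{n}0.png",p[:,:,::-1]); np.save(f"pics/{n}0.npy",d)
    c=optics.camera_params(n);print(n,c)
print(sensors.read_state(),ctrl.tcp_to_tips)
E
```

```text
pics
scene {'mtx': array([[421.58206199,   0.        , 279.21349307],
       [  0.        , 421.58206199, 211.18683706],
       [  0.        ,   0.        ,   1.        ]]), 'R': array([[-0.83013917, -0.55719202, -0.02014951],
       [-0.29597297,  0.47100974, -0.83099328],
       [ 0.47251344, -0.68387636, -0.55591741]]), 't': array([385.56901944, 211.81002128, 631.61276253])}
top {'mtx': array([[497.23214836,   0.        , 278.37711562],
       [  0.        , 497.23214836, 208.97113968],
       [  0.        ,   0.        ,   1.        ]]), 'R': array([[ 0.01689151, -0.99982935, -0.0074795 ],
       [-0.9966606 , -0.01623933, -0.08002455],
       [ 0.07988943,  0.00880626, -0.99676483]]), 't': array([ -24.70225443,  456.98641866, 1097.38840424])}
{'t': 0.1, 'q': array([-1.33647431e+00,  2.07359469e-01,  1.54285035e+00, -6.53591702e-06,
        1.39350631e+00, -1.50509525e-01]), 'qvel': array([ 2.16461185e-04, -1.51156963e-03, -3.20237406e-03, -1.42885263e-05,
       -6.48358667e-04,  3.36132379e-04]), 'tau': array([-1.03980128e-03, -3.84095371e+01, -2.92549896e+01, -4.15865916e-04,
        4.84997916e-03, -2.73019879e-05]), 'eef_pos': array([ 215.68661439, -532.31240095,  255.20919268]), 'eef_rot': array([[ 9.26861330e-01,  3.75403552e-01, -4.99294275e-04],
       [ 3.75403754e-01, -9.26859084e-01,  2.06395338e-03],
       [ 3.12039994e-04, -2.10043551e-03, -9.99997745e-01]]), 'force': array([ 0.52783916, -0.42528425, -0.65881007]), 'wrist_torque': array([0.03986628, 0.01665892, 0.03474712]), 'grip_width': 85.1435448302398} 25.0
```

View pics/top0.png

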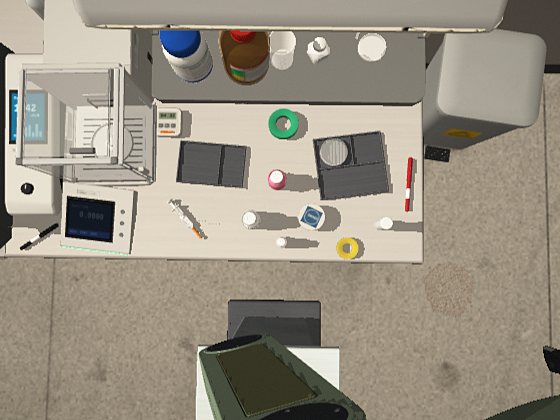

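View pics/scene0.png

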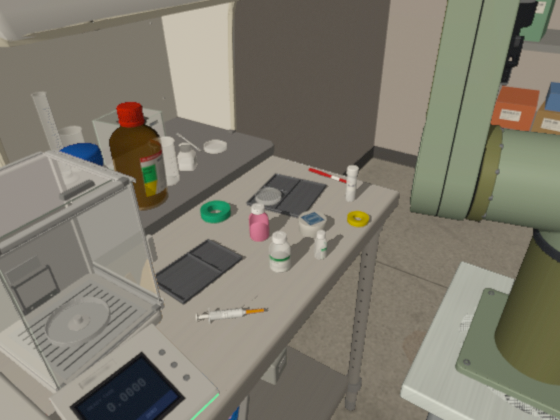

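The top view shows the swab tray at (213,164), the syringe tray at (351,165), and the tin at (312,216). The large vial is at (250,219), the small vial at (281,242) and the pink look-alike at (277,179). The tube is near (386,223) and the syringe near (188,220). I'll enlarge these areas next.

```bash
python3 - <<'E'
import cv2,numpy as np
p=cv2.imread("pics/top0.png")
def crop(n,x0,y0,x1,y1,s):
    c=cv2.resize(p[y0:y1,x0:x1],None,fx=s,fy=s,interpolation=cv2.INTER_CUBIC)
    for x in range((x0+9)//10*10,x1,10):
        cv2.line(c,((x-x0)*s,0),((x-x0)*s,6 if x%50 else 14),(0,0,255),1)
        if x%20==0: cv2.putText(c,str(x),((x-x0)*s-10,24),0,.35,(0,0,255),1)
    for y in range((y0+9)//10*10,y1,10):
        cv2.line(c,(0,(y-y0)*s),(6,(y-y0)*s),(0,0,255),1)
        cv2.putText(c,str(y),(8,(y-y0)*s+4),0,.35,(0,0,255),1)
    cv2.imwrite(n,c)
crop("pics/c1.png",160,130,290,260,6-1)
crop("pics/c2.png",265,120,425,260,5)
d=np.load("pics/top0.npy")
for (u,v) in [(213,164),(351,180),(312,216),(250,219),(281,242),(386,223),(230,200),(330,50),(330,15),(100,75),(235,55),(180,40),(280,50),(330,245),(487,60)]: print(u,v,d[v,u])
E
```

```text
213 164 1138.4955
351 180 1135.6876
312 216 1099.6136
250 219 1058.3365
281 242 1069.7727
386 223 1045.9152
230 200 1135.3802
330 50 1117.13
330 15 703.4202
100 75 877.19006
235 55 960.63617
180 40 946.4587
280 50 1110.2626
330 245 1126.0167
487 60 1528.9348
```

View pics/c1.png

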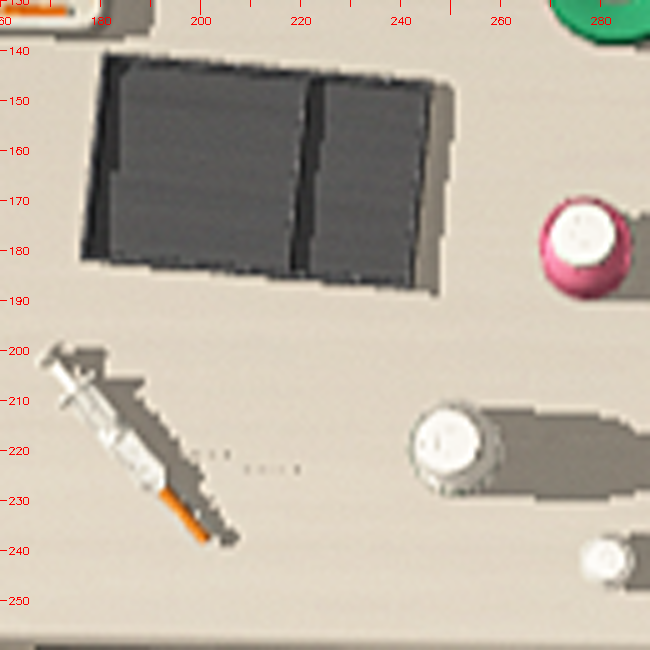

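View pics/c2.png

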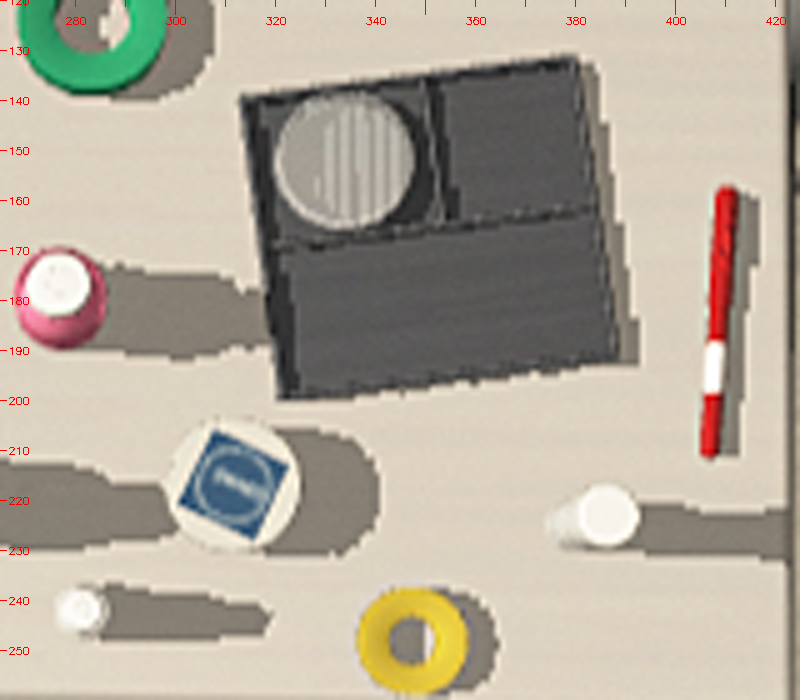

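```bash
cat > h.py <<'E'
from plant import ctrl,sensors,optics
import cv2,numpy as np
def pix(n,u,v,z):
    c=optics.camera_params(n);K,R,t=c["mtx"],c["R"],c["t"]
    o=-R.T@t; d=R.T@np.linalg.inv(K)@np.array([u,v,1.])
    return o+d*(z-o[2])/d[2]
def proj(n,X):
    c=optics.camera_params(n);q=c["mtx"]@(c["R"]@np.asarray(X,float)+c["t"]);return q[:2]/q[2]
def snap(n,name,x0=0,y0=0,x1=560,y1=420,s=1,marks=()):
    p,d=optics.grab_frame(n); q=p[y0:y1,x0:x1,::-1]
    c=cv2.resize(q,None,fx=s,fy=s,interpolation=cv2.INTER_CUBIC)
    if s>1:
        for x in range((x0+9)//10*10,x1,10):
            cv2.line(c,((x-x0)*s,0),((x-x0)*s,6),(0,0,255),1)
            if x%20==0: cv2.putText(c,str(x),((x-x0)*s-10,24),0,.35,(0,0,255),1)
        for y in range((y0+9)//10*10,y1,10):
            cv2.line(c,(0,(y-y0)*s),(6,(y-y0)*s),(0,0,255),1)
            cv2.putText(c,str(y),(8,(y-y0)*s+4),0,.35,(0,0,255),1)
    for X in marks:
        m=proj(n,X); cv2.circle(c,(int((m[0]-x0)*s),int((m[1]-y0)*s)),2,(0,255,0),-1)
    cv2.imwrite("pics/"+name+".png",c); return p,d
def rot(a):  # tool down, jaw-opening axis y at angle a from world x
    y=np.array([np.cos(a),np.sin(a),0]);z=np.array([0,0,-1.]);return np.column_stack([np.cross(y,z),y,z])
E
python3 - <<'E'
from h import *
np.set_printoptions(precision=1,suppress=True)
def fit(cs,L,W):
    w=np.array([pix("top",u,v,9)[:2] for u,v in cs]); # +x+y, +x-y, -x-y, -x+y
    l=np.array([[L,W],[L,-W],[-L,-W],[-L,W]])/2
    c=w.mean(0);H=(l.T@(w-c));a=np.arctan2(H[0,1]-H[1,0],H[0,0]+H[1,1])
    R=np.array([[np.cos(a),-np.sin(a)],[np.sin(a),np.cos(a)]])
    print("tray",c,a, "res",w-c-l@R.T); return c,a
c,a=fit([(181,141),(246.5,147),(243,187.5),(176.5,182)],96,151)
c2,a2=fit([(313,139),(380.5,131.5),(388.5,192),(321,200)],141,155)
print("dish",pix("top",334.5,151,15),)
for n,u,v,z in [("tin",311.5,217,30),("tube",386.3,222.8,85),("large",250,218.5,75),("small",281.5,242,58),("pink",277,176.8,75),("syA",170.5,200.5,9),("syB",201,237.5,9),("flange",176.5,208.5,9),("green",284,124,20),("yellow",347.5,247.5,20)]: print(n,pix("top",u,v,z)[:2])
D=np.load("pics/top0.npy");K=optics.camera_params("top")
for u,v in [(311,217),(386,223),(250,218),(281,242),(277,177),(184,217),(280,134),(330,15),(300,20),(200,20),(330,60),(235,40),(130,120),(168,122),(350,238)]:
    X=K["R"].T@(np.linalg.inv(K["mtx"])@[u,v,1]*D[v,u]-K["t"]);print(u,v,X)
snap("scene","s1",120,150,420,340,2+0)
E
```

```text
tray [557.8 136.7] -0.07128847848766337 res [[-0.4  0. ]
 [-1.3  0.3]
 [ 1.1 -0.7]
 [ 0.6  0.4]]
tray [ 560.1 -180. ] 0.13280623555438703 res [[ 0.2  0.4]
 [-0.6 -0.1]
 [ 0.3  0.4]
 [ 0.1 -0.7]]
dish [ 591.6 -142.2   15. ]
tin [439.7 -90.9]
tube [ 426.5 -244.9]
large [431.5  42.4]
small [383.  -25.4]
pink [521.8 -13.5]
syA [473.4 228. ]
syB [390.7 156.3]
flange [455.4 213.8]
green [651.  -26.6]
yellow [ 373.7 -172.3]
311 217 [439.7 -89.8  30.7]
386 223 [ 426.2 -244.6   83.6]
250 218 [432.5  42.4  74.9]
281 242 [382.9 -24.3  58.2]
277 177 [521.5 -13.5  74. ]
184 217 [436.2 195.5  12.2]
280 134 [628.4 -17.9  17.1]
330 15 [699.1 -89.3 450.5]
300 20 [696.9 -47.3 438.7]
200 20 [695.1  96.8 438.3]
330 60 [ 792.1 -127.4   44.9]
235 40 [756.8  67.7 227.5]
130 120 [603.1 260.8 220.7]
168 122 [652.1 237.8  18.4]
350 238 [ 395.1 -178.9   11.3]
```

View pics/s1.png

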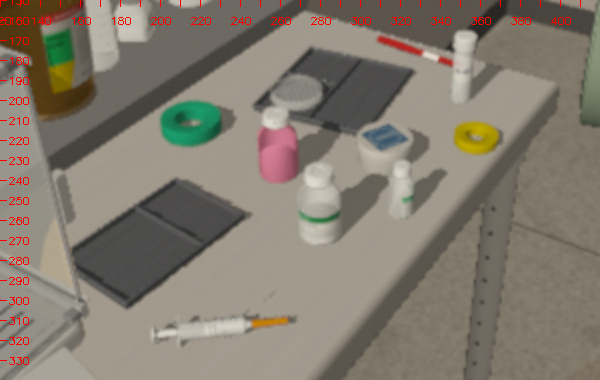

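```bash
cat >> h.py <<'E'
def best(p,a,z=None):
    "pick half turn with smallest last-joint travel; returns angle"
    q0=sensors.read_state()["q"];o=[]
    for k in (-1,0,1):
        q=ctrl.solve_ik(list(p),rot(a+k*np.pi))
        if q is not None:o.append((np.abs(np.array(q)-q0).max(),a+k*np.pi,q))
    o.sort(key=lambda e:e[0]); print([(round(e[0],2),round(e[1],2)) for e in o]); return o[0][1]
def st(m=""):
    s=sensors.read_state();print(m,"t %.2f"%s["t"],"pos",s["eef_pos"].round(1),"w %.1f"%s["grip_width"],"F",s["force"].round(1))
    return s
E
python3 - <<'E'
from h import *
ctrl.gripper_to(72);st();print(ctrl.tcp_to_tips)
a=best([439.7,-90.9,150],-0.07)
ctrl.move_ptp([439.7,-90.9,120],rot(a));st()
print(sensors.read_state()["q"])
snap("top","t1",200,100,440,260,3); snap("scene","s2")
E
```

```text
t 0.44 pos [ 215.8 -532.9  256.1] w 72.1 F [-0.2  0.2  0.3]
25.0
[(np.float64(0.94), -0.07), (np.float64(2.97), -3.21), (np.float64(2.97), 3.07)]
 t 2.31 pos [440.3 -91.9 120.5] w 71.9 F [-0.2 -0.5  0.1]
[-3.98358418e-01  1.07715625e-01  1.96682758e+00 -2.66841904e-04
  1.06563549e+00 -3.27011754e-01]
```

View pics/s2.png

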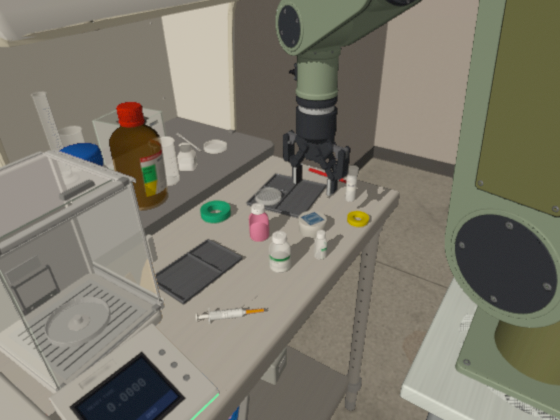

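```bash
python3 - <<'E'
from h import *
print(ctrl.move_l([439.7,-90.9,34],vel=120,threshold=15));st()
ctrl.gripper_to(50,force=40);st("grip")
ctrl.move_l([439.7,-90.9,150],vel=250);st("up")
snap("scene","s3",200,60,480,270,2)
E
```

```text
False
 t 3.27 pos [440.3 -91.2  34.4] w 72.1 F [0.6 0.3 0.1]
grip t 3.56 pos [440.8 -91.3  35.4] w 56.9 F [-1.  -0.5  5.8]
up t 4.17 pos [439.1 -90.6 149.4] w 57.2 F [ 0.1 -0.1 -1.3]
```

View pics/s3.png

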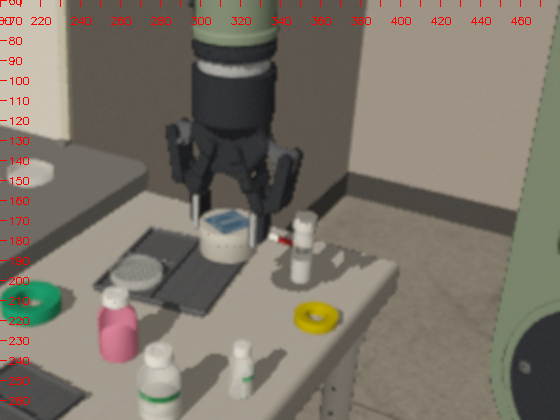

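The tin is gripped between the pads and level, at about (227,178) in the crop scale. Next I'll place it.

```bash
python3 - <<'E'
from h import *
x,y=559.8,164.1
a=best([x,y,150],-0.071)
ctrl.move_ptp([x,y,110],rot(a));st()
print(ctrl.move_l([x,y,38],vel=120,threshold=12));st()
ctrl.gripper_to(74);st("rel")
ctrl.move_l([x,y,130],vel=250)
# syringe
s=np.array([433,192.8]); d=0.714
b=best([*s,120],d-np.pi/2); 
ctrl.gripper_to(40)
ctrl.move_ptp([*s,110],rot(b));st()
snap("top","t2",150,130,290,260,5); snap("scene","s4",80,100,420,350,2)
E
```

```text
[(np.float64(0.53), -0.07)]
 t 5.33 pos [559.3 163.1 109.3] w 57.1 F [-0.6 -1.1 -0.8]
True
 t 5.93 pos [558.2 162.7  37.8] w 57.0 F [-1.2 -0.7  4.1]
rel t 6.25 pos [556.8 163.   36.3] w 74.2 F [ 0.1 -0.8  0.4]
[(np.float64(0.88), -0.86), (np.float64(2.26), -4.0), (np.float64(2.26), 2.28)]
 t 8.05 pos [433.9 192.9 110.5] w 39.8 F [-0.4  1.   0.2]
```

View pics/t2.png

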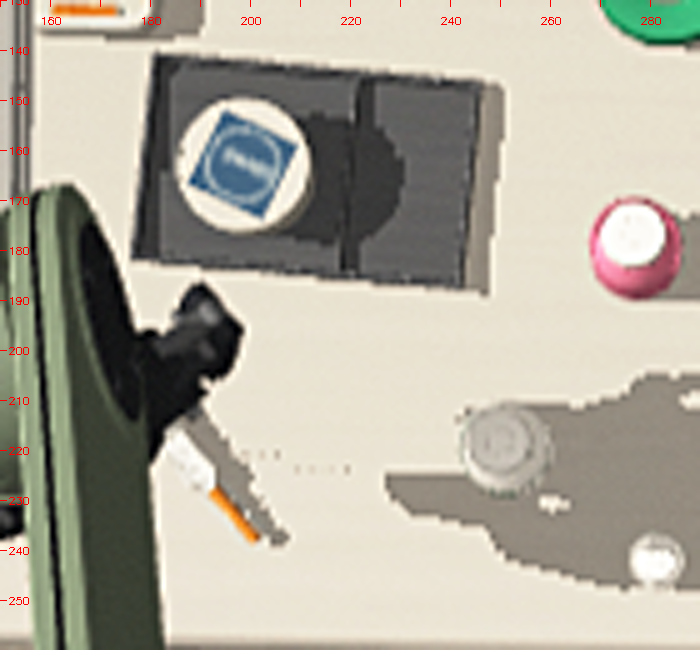

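View pics/s4.png

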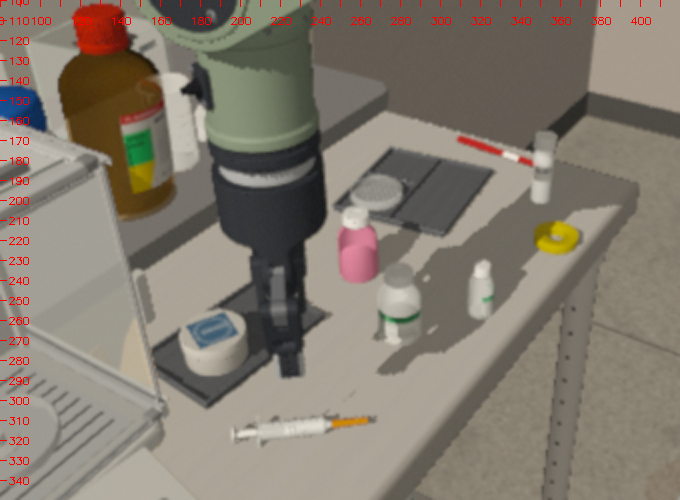

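Top view: the tin sits in the middle of the square compartment, with its lid centre at (199,163). Next is the syringe.

```bash
python3 - <<'E'
from h import *
s=[433,192.8]
print(ctrl.move_l([*s,29],vel=120,threshold=15));st()
ctrl.gripper_to(8,force=30);st("grip")
ctrl.move_l([*s,130],vel=250);st("up")
x,y=525.9,-184.6
b=best([x,y,130],0.1328)
ctrl.move_ptp([x,y,130],rot(b));st()
snap("top","t3",280,110,440,250,5);snap("scene","s5",200,60,480,270,2)
E
```

```text
False
 t 8.97 pos [433.7 192.9  29.4] w 40.0 F [-0.  -0.5  1.1]
grip t 9.32 pos [433.9 193.1  30. ] w 13.3 F [-0.9  0.4  4.3]
up t 9.87 pos [433.  192.8 130.3] w 13.5 F [-0.  -0.5 -0.7]
[(np.float64(1.42), -3.01), (np.float64(1.42), 3.27), (np.float64(1.72), 0.13)]
 t 11.31 pos [ 525.3 -183.5  129. ] w 13.8 F [ 0.   0.1 -0.8]
```

View pics/t3.png

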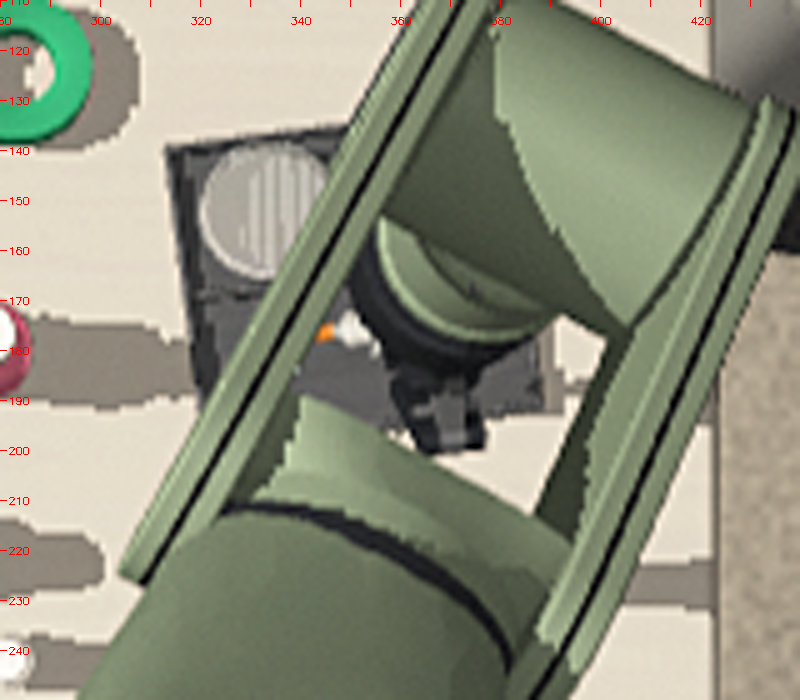

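View pics/s5.png

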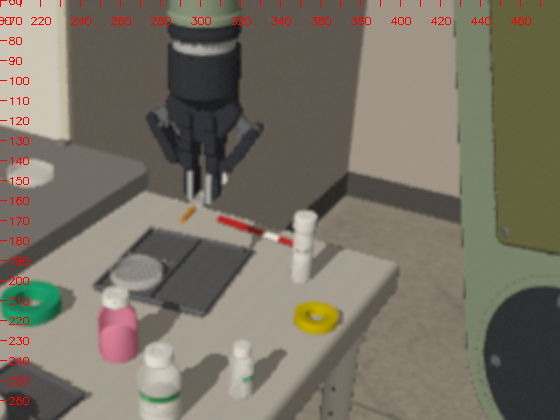

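The syringe is held along the compartment with its orange cap pointing left, at (344,176). I'll lower it now.

```bash
python3 - <<'E'
from h import *
x,y=525.9,-184.6
print(ctrl.move_l([x,y,33],vel=120,threshold=8));st()
ctrl.gripper_to(26);st("rel")
ctrl.move_l([x,y,130],vel=250)
# vial
v=[431.5,42.4]
ctrl.gripper_to(62)
a=best([*v,150],0.13)
ctrl.move_ptp([*v,150],rot(a));st()
snap("top","t4",265,120,425,260,5);snap("scene","s6",200,60,480,270,2)
E
```

```text
True
 t 12.20 pos [ 524.3 -183.4   33. ] w 13.6 F [-1.8  0.2  5.8]
rel t 12.48 pos [ 523.1 -182.9   31.5] w 25.7 F [ 0.3 -0.6 -0.2]
[(np.float64(2.75), 0.13)]
 t 15.80 pos [431.7  42.3 150.1] w 62.1 F [-0.1 -0.5 -1.2]
```

View pics/t4.png

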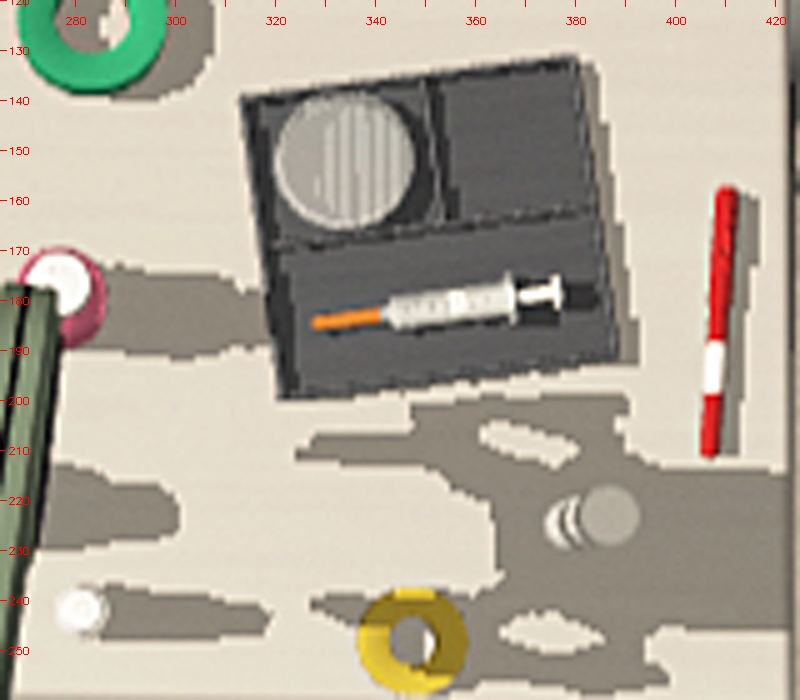

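View pics/s6.png

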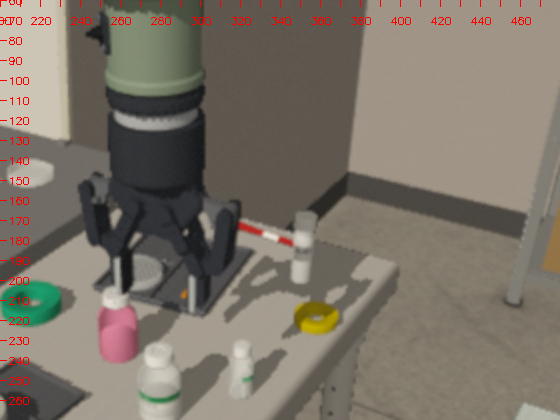

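The syringe lies in the long compartment from (327,185) to (378,179). Next, the large vial.

```bash
python3 - <<'E'
from h import *
v=[431.5,42.4]
print(ctrl.move_l([*v,39],vel=120,threshold=12));st()
ctrl.gripper_to(30,force=35);st("grip")
ctrl.move_l([*v,160],vel=250);st("up")
x,y=599.8,-216.6
b=best([x,y,160],0.1328)
ctrl.move_ptp([x,y,150],rot(b));st()
snap("scene","s7",200,60,480,270,2)
E
```

```text
False
 t 16.98 pos [432.2  42.3  39.6] w 62.1 F [-0.   0.2  0.3]
grip t 17.30 pos [432.6  42.3  40. ] w 39.5 F [-0.8 -0.4  5.3]
up t 17.93 pos [430.6  42.5 159.1] w 39.6 F [-0.5  0.9 -0.7]
[(np.float64(0.51), 0.13), (np.float64(2.76), 3.27), (np.float64(2.76), -3.01)]
 t 19.12 pos [ 599.1 -215.1  149.1] w 39.9 F [-0.4  0.3 -0.1]
```

View pics/s7.png

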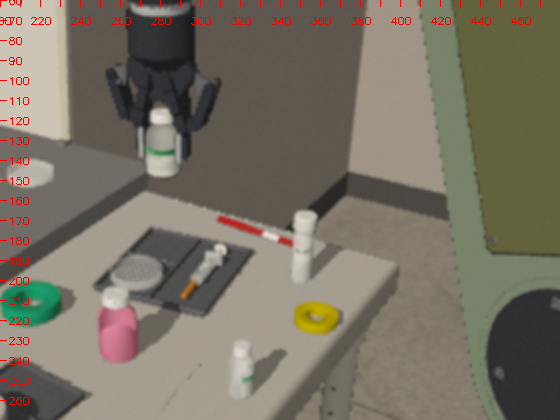

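The large vial hangs upright in the jaws, at about (281,140). I'll place it, then fetch the tube.

```bash
python3 - <<'E'
from h import *
x,y=599.8,-216.6
print(ctrl.move_l([x,y,42.8],vel=110,threshold=8));st()
ctrl.gripper_to(56);st("rel")
ctrl.move_l([x,y,150],vel=250)
v=[426.5,-244.9]
ctrl.gripper_to(48)
a=best([*v,150],0)
ctrl.move_ptp([*v,160],rot(a));st()
snap("top","t5",265,120,425,260,5);snap("scene","s8",200,60,480,270,2)
E
```

```text
True
 t 20.09 pos [ 598.  -215.7   43. ] w 39.8 F [-0.8 -0.1  4.5]
rel t 20.40 pos [ 596.7 -214.9   41.2] w 56.1 F [ 0.   0.4 -0.4]
[(np.float64(0.38), 0.0), (np.float64(3.06), -3.14), (np.float64(3.06), 3.14)]
 t 21.97 pos [ 427.4 -245.4  160.4] w 48.0 F [0.8 0.3 0.5]
```

View pics/t5.png

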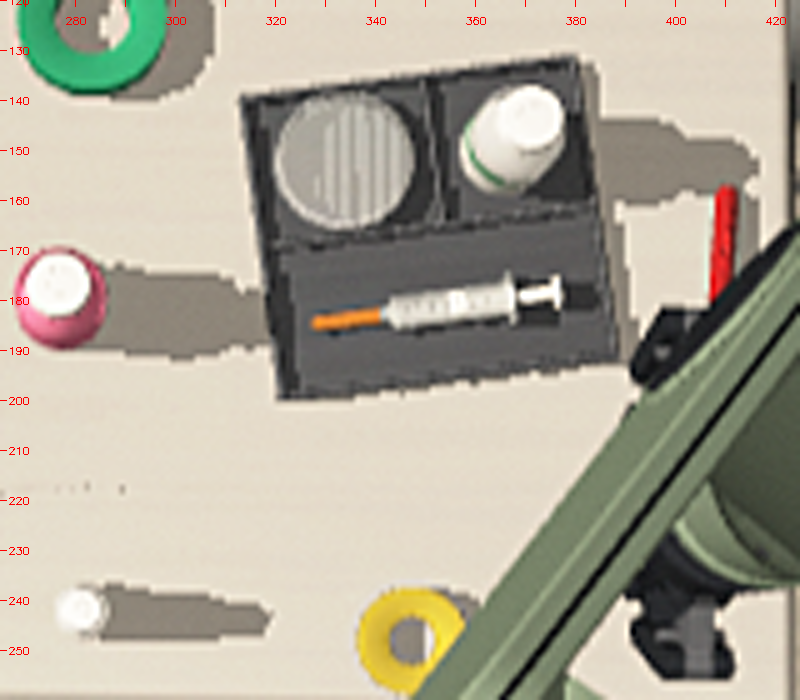

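View pics/s8.png

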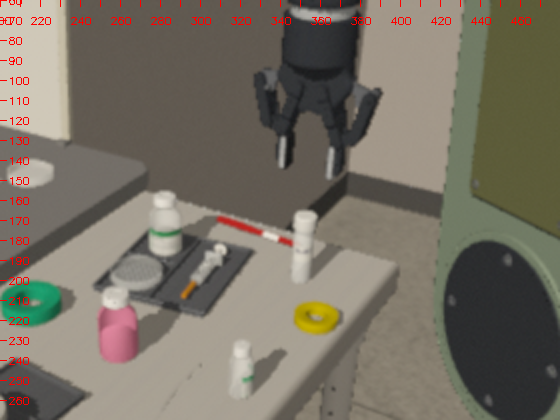

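The large vial stands in the small compartment, with its cap at (371,142). Next, the sample tube.

```bash
python3 - <<'E'
from h import *
np.set_printoptions(precision=1,suppress=True)
print("vial",pix("top",371,142.5,78))
v=[426.5,-244.9]
print(ctrl.move_l([*v,48],vel=120,threshold=10));st()
ctrl.gripper_to(14,force=30);st("grip")
ctrl.move_l([*v,180],vel=250);st("up")
x,y=554.5,90.3
b=best([x,y,180],-0.0713)
ctrl.move_ptp([x,y,170],rot(b));st()
snap("scene","s9",120,60,400,270,2)
E
```

```text
vial [ 598.7 -213.7   78. ]
False
 t 23.15 pos [ 427.2 -245.4   48.7] w 47.9 F [ 0.2 -0.5  0.1]
grip t 23.49 pos [ 427.2 -245.5   49. ] w 21.8 F [-0.1 -0.4  3.8]
up t 24.17 pos [ 425.7 -244.2  178.9] w 22.3 F [-0.5  0.3 -0.3]
[(np.float64(0.78), -0.07)]
 t 25.52 pos [554.2  89.3 169.3] w 22.5 F [ 0.6 -0.4 -0.9]
```

View pics/s9.png

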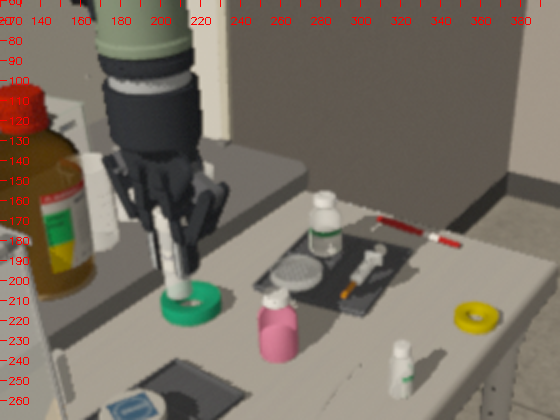

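```bash
python3 - <<'E'
from h import *
a=proj("scene",[554.2,89.3,122]);b=proj("scene",[554.2,89.3,207]);print(a,b)
print((a-[120,60])*2,(b-[120,60])*2)
snap("scene","s10",160,120,260,240,5,marks=[[554.2,89.3,122],[554.2,89.3,207]])
E
```

```text
[209.34773527 204.82484196] [203.73889925 162.89346252]
[178.69547055 289.64968393] [167.47779849 205.78692505]
```

View pics/s10.png

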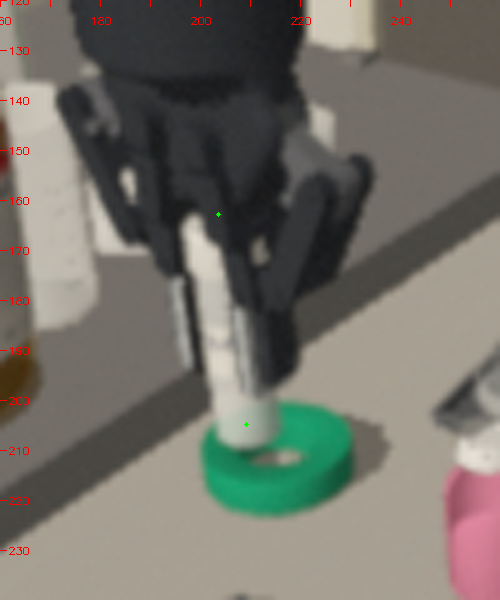

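The tube's edge follows the projected vertical, from (209,205) to (204,163), so it's upright. I'll place it.

```bash
python3 - <<'E'
from h import *
x,y=554.5,90.3
print(ctrl.move_l([x,y,51.5],vel=110,threshold=6));st()
ctrl.gripper_to(42);st("rel")
ctrl.move_l([x,y,180],vel=200)
ctrl.move_ptp([330,-200,300],rot(-0.3));ctrl.hold(0.5);st()
snap("top","t6",160,120,425,260,3);snap("scene","s11",120,130,420,330,2)
E
```

```text
True
 t 26.63 pos [552.9  90.2  52. ] w 22.5 F [-0.9 -0.8  3.8]
rel t 26.96 pos [551.3  90.2  50.5] w 41.8 F [-0.8  0.2 -0.4]
 t 29.69 pos [ 330.1 -199.9  300. ] w 41.9 F [-0.4 -0.   1. ]
```

View pics/t6.png

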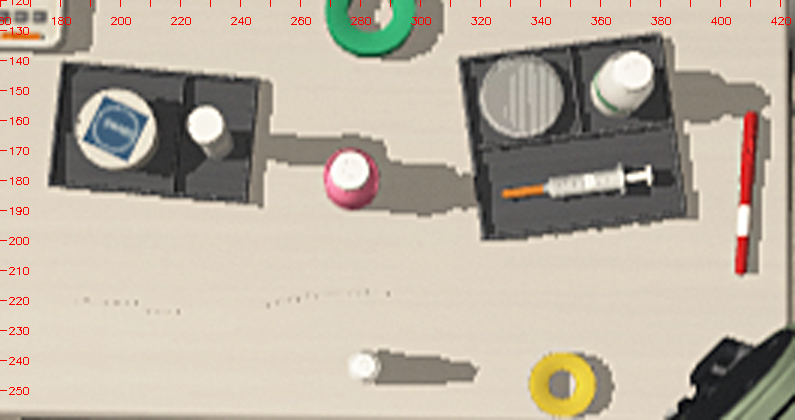

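View pics/s11.png

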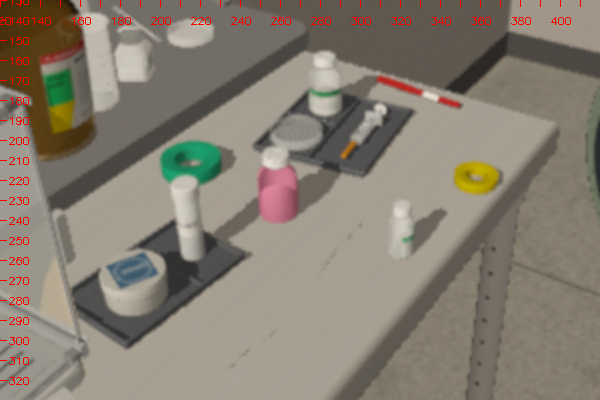

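Everything is in place: tin lid at (199,163), tube cap at (229,162), vial cap at (371,142), and the syringe from (327,185) to (378,178). I'll check these in the tray frames.

```bash
python3 - <<'E'
from h import *
np.set_printoptions(precision=1,suppress=True)
def loc(w,c,a):
    R=np.array([[np.cos(a),-np.sin(a)],[np.sin(a),np.cos(a)]]);return (w[:2]-np.array(c))@R
S=([557.8,136.7],-.0713);Y=([560.1,-180.],.1328)
print("tin",loc(pix("top",199,163,33),*S)); print("tube",loc(pix("top",228.7,161.8,88),*S))
print("vial",loc(pix("top",371,142.3,78),*Y))
A=loc(pix("top",327,184.8,12),*Y);B=loc(pix("top",377.5,178.5,12),*Y);print("syr",A,B,(A+B)/2)
p,d=optics.grab_frame("top");K=optics.camera_params("top")
for n,u,v in [("tin",199,163),("tube",229,162),("vial",371,142),("syr",350,182),("small",281,242)]:
    X=K["R"].T@(np.linalg.inv(K["mtx"])@[u,v,1]*np.median(d[v-1:v+2,u-1:u+2])-K["t"]);print(n,X)
E
```

```text
tin [-3.3 24.9]
tube [ -4.  -47.8]
vial [ 34.2 -38.6]
syr [-38.1  59.4] [-37.1 -55.9] [-37.6   1.8]
tin [556.2 161.7  32.9]
tube [550.   88.7  87.5]
vial [ 599.8 -213.7   77.8]
syr [ 521.  -177.4   17.2]
small [383.  -24.3  56.9]
```

All of them are within tolerance, and the top heights match objects standing flat on the tray floors. I'm handing the job in.

```bash
python3 -c "
from plant import ctrl;ctrl.finish_job()"
```

```text
the job is handed in; nothing more can be done
```

Both kits are made up and the job is handed in, at about 30 s on the robot's clock. No grasp or placing needed mending.

The last camera checks, in each tray's frame, put all four objects inside their limits:

| Object | x, y (mm) | Note |
|---|---|---|
| Swab tin | -3, +25 | top 33 mm above the bench, so flat on the 3 mm floor |
| Sample tube | -4, -48 | top 87.5 mm, upright |
| Large vial | +34, -39 | top 78 mm, upright |
| Syringe | -38, +2 | under 1° off the tray's y, orange cap towards +y |

The smaller vial still measures where it stood, and the pink look-alike was not touched. The arm was parked clear of everything before handing in. None of the checks failed or disagreed, but the positions depend on a camera calibration good to about 2 mm, and the hand-in gave no verdict.

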